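# Close a two-part plaster mould in its toggle clamp

### The job

Close the mould for casting: stand the loose plaster mould half in the open clamp frame, its hollow side facing the half that is fixed there. Then turn the clamp's black bar knob clockwise until it clicks past its over-centre detent and stays locked, so that the two halves are pressed shut, and leave the casts, cup and tape around it where they are.

Things in the scene. Friction and masses are not known exactly. Their poses are not given: they have to be found in the camera images.
- clamp_frame: Aluminium clamp screwed to the worktop, base plate 235 x 112 x 12 mm. Origin at worktop level; +x = closing direction, from knob to fixed jaw. Along x: knob axis at -95 mm, sprung rubber-faced pad (face at -20 mm when open, top 60 mm high), pocket, fixed plaster half (parting face at +24 mm, 64 mm wide, top 87 mm high) with two conical pegs standing 5 mm out of its face.
- pocket (a point): Middle of the open pocket's floor, 12 mm over the worktop; same axes as the frame. The pocket is 44 mm long in x (39 mm to the peg tips) for the 34 mm thick half; in y sloping guides 6 mm high leave 2 mm of play on either side.
- mould_half: Loose plaster mould half standing upright, 34 mm thick (x), 64 mm wide (y), 75 mm high (z), 250 g. Origin: centre of its underside. Its +x face has the casting's hollow (20 mm wide, 12 mm deep, open at the top) and two 12 mm sockets for the pegs; its back is plain. In the clamp its +x points along the frame's +x. Grip it from above across its width, near the top.
- knob_grip (a point): Centre of the black bar knob's grip, on its vertical axis, 87 mm over the worktop. The bar is 76 mm long, 16 mm wide and 30 mm high (72 to 102 mm over the worktop); this point's x axis runs along the bar and turns with it. At rest the bar lies along the frame's x.
- toggle_knob (a joint): Angle of the black bar knob, rad: 0 open, grows clockwise from above. A crank and link push the jaw 12 mm toward the fixed half; resistance grows, then past dead centre at 1.10 the knob snaps over to its stop at 1.45 and stays. Let go before dead centre it springs back toward 0.
- pressure_pad: Sprung rubber-faced pad, 60 mm wide and 46 mm high, that the sliding jaw presses on the back of the loose half. Origin coincides with the frame's while open and travels with the pad along x.
- mixing_cup: Bystander: small green plastic cup, 62 mm across, 56 mm high, with a rest of set resin; origin under its centre.
- disc_e: Bystander: round cream resin cast, about 70 mm across, 13 mm thick; origin under its centre.
- tee_c: Bystander: T-shaped cream resin cast, 45 x 54 x 11 mm; origin under its centre.
- masking_tape: Bystander: roll of masking tape lying flat, 90 mm across, 20 mm high; origin under its centre.
Things that resemble listed ones, but are neither listed nor needed, are in the scene too. What is shaped like the mould_half but pink is not meant.

How it is judged:
By the outcome, as a careful person would: the job done as asked, in the order asked, and still so for the second after the job is handed in, with the robot touching nothing.
It also fails if it takes over 58 s, if anything falls off the work surface, if the arm or the gripper's body presses on something with over 40 N, if the wrist force passes 120 N, or if a joint passes its speed limit or range.

### The arm

A 6-joint arm with a two-finger parallel gripper is mounted at the origin on a cart in front of the work surface, level with it; the furniture and walls round the work are solid. World frame = base frame: x ahead of the robot, y to its left, z up, the work surface at z = 0. Lengths are in m, angles in degrees, forces in N, time in s.
With the tool pointing down it reaches from about 0.4 to 0.825 m from the base axis. Payload 7 kg.
Tool frame: the origin (TCP) lies on the centre line of the jaws, within the pads' length; the fingertips stand 11 mm ahead of it and the grasp point (between the pads) lies 8 mm behind it; z points along the fingers, y is the direction in which the jaws open and shut (so a half turn about z gives the same grasp; the last joint's range is limited). The gripper opens to 88 mm and grips with 3 to 60 N. Pads are 19 mm wide; open, the fingers measure 130 mm over their backs; the gripper's body (78 mm by 193 mm) begins 47 mm behind the grasp point.
Start: joints at [90.247, 20.546, 0.682, 0, -70.136, -16.507], TCP at [0.189, 0.648, 0.238] pointing down, gripper open.
Joint ranges: [-176.03, 176.03], [-82.01, 121.73], [-58.28, 71.71], [-173.87, 95.51], [-174.79, -0.11], [-173.66, 173.66]. Speed limits (degrees/s): [136.94, 136.94, 172.46, 180, 180, 180].

### API

Orientations are given as [roll, pitch, yaw] about the fixed x, y, z axes, in that order (R = Rz(yaw) Ry(pitch) Rx(roll)).
In Python, from plant import ctrl, cams, order gives the robot as it stands.
- The arm moves only by the tool jog_arm, never from a script. Its argument "motion" is a list of rows, each an object with "offset": the shift along the tool's x, y, z in mm, a list of three; "roll": the turn about the tool's z in rad; "hand": the finger opening in mm, from 0 to 87.6. A call has 1 to 20 rows; each row is the pose to reach, as a shift and turn from the pose commanded when the call began, along the tool's axes at that moment; what a row does not reach only later rows make up. A row lasts 1/12 s, in which the tool goes at most 41.7 mm and 7.16 degrees, less where a joint would pass 70% of its speed; a pose out of reach is approached as far as the arm can. A call with a gripper value outside its range is refused whole. The fingers move at their own pace and stop on an object; the grip force is fixed at half the most. Time passes only in rows, so rows that repeat a pose let the fingers close. It gives the time, the measured TCP pose, the force and the opening at its end, in the units of the state.
- ctrl.get_obs(): the state, without advancing time (a new reading comes with each control period).
- cams.snapshot(name): name is "side" or "top" or "wrist"; returns a dict with "img" (384x512x3 uint8, red, green, blue), "K" (3x3 intrinsics, pixels), "cam_to_world" (4x4, takes a point from camera to world coordinates); the wrist camera has in their place "T_tool_cam" (4x4, takes a point from camera to tool coordinates, whose origin is the TCP and whose axes are the flange's). Camera axes: x right, y down, z forward; pixel columns grow to the right and rows downward; lengths in m; the calibration is good to about 2 mm. A picture is of the moment at which its call begins: read the wrist's pose just before it. There is no depth.
- order.close_job(): hands the job in, once; it reports no verdict.
The state is a dict: "clock": time; "joint_pos": joint angles; "qvel": joint speeds; "tau": joint torques, N m; "tool_pos": TCP position; "orientation": TCP orientation; "force": force on the tool from outside, world axes, zero at the start; "moment": the same for the moment, N m; "opening": finger opening in m.
Only numpy, scipy, OpenCV 4.12 (cv2) and the standard library are available. Lean on these libraries where they do the work, as an engineer would, in place of code of your own. Each camera call takes 0.05 s, during which the arm holds its last target. There are 200 camera calls.

## Working session

There is one attempt and no reset: what is moved stays moved. The work goes in short steps, Python scripts to look and compute and a tool call to move; the robot and the scene stay as the last step left them, time stands still between calls to the robot, and variables do not carry over. Pictures are saved under pics/ and viewed, about 8 in all and at most 12, crops included, and the job is handed in when it is done.

Besides the shell and the picture viewer there is one more tool, called after "Call:" as name([rows], argument=value, ...), one row to a line, values as JSON. jog_arm: Moves the arm, as the interface text tells. Its arguments: {"type":"object","properties":{"motion":{"type":"array"}},"required":["motion"]}

```bash
mkdir -p pics
cat > h.py <<'E'
import numpy as np, cv2
from plant import ctrl,cams,order
from scipy.spatial.transform import Rotation as R
def T_tool():
    o=ctrl.get_obs(); T=np.eye(4); T[:3,:3]=R.from_euler('xyz',o['orientation'],degrees=True).as_matrix(); T[:3,3]=o['tool_pos']; return T
def snap(n,f=None):
    T=T_tool(); s=cams.snapshot(n)
    M=s['cam_to_world'] if n!='wrist' else T@s['T_tool_cam']
    if f: cv2.imwrite('pics/'+f,s['img'][:,:,::-1])
    return s['img'],np.array(s['K']),np.array(M)
def ray(K,M,u,v,z):
    d=M[:3,:3]@np.linalg.solve(K,[u,v,1.]); o=M[:3,3]; return o+d*(z-o[2])/d[2]
def proj(K,M,p):
    c=M[:3,:3].T@(np.array(p)-M[:3,3]); q=K@c; return q[:2]/q[2]
E
python3 - <<'E'
from h import *
print(ctrl.get_obs())
a,K,M=snap('top'); np.savez('top.npz',i=a,K=K,M=M)
b,K2,M2=snap('side'); np.savez('side.npz',i=b,K=K2,M=M2)
c,K3,M3=snap('wrist'); np.savez('wrist.npz',i=c,K=K3,M=M3)
for k,m in((K,M),(K2,M2),(K3,M3)): print(k.round(1).tolist(),m.round(3).tolist())
cv2.imwrite('pics/a.png',cv2.resize(a[:,:,::-1],(800,600),interpolation=cv2.INTER_CUBIC))
cv2.imwrite('pics/b.png',np.hstack([cv2.resize(x[:,:,::-1],(400,300)) for x in(b,c)]))
E
```

```text
{'clock': 0.0, 'joint_pos': array([ 9.02455993e+01,  2.05908744e+01,  6.34224420e-01, -2.04337987e-02,
       -7.01356429e+01, -1.65072119e+01]), 'qvel': array([ 0.05748473,  0.0280133 ,  0.00634378, -0.09376046,  0.02661184,
        0.09162804]), 'tau': array([-2.94898982e-04, -5.82719994e+01,  2.93051541e+01,  6.99695393e+00,
        6.97085430e-03, -1.56166111e-04]), 'tool_pos': array([0.18890293, 0.64754069, 0.23663144]), 'orientation': array([ 1.79906053e+02, -7.80890717e-03, -1.62685650e+01]), 'force': array([ 0.08625423, -0.10945328, -0.2784684 ]), 'moment': array([ 0.02340451, -0.01996405,  0.04288278]), 'opening': 0.08762519185661023}
[[478.5, 0.0, 254.3], [0.0, 478.5, 191.0], [0.0, 0.0, 1.0]] [[0.004, -0.982, 0.19, 0.286], [-1.0, -0.003, 0.001, -0.075], [-0.0, -0.19, -0.982, 1.35], [0.0, 0.0, 0.0, 1.0]]
[[422.9, 0.0, 256.7], [0.0, 422.9, 191.3], [0.0, 0.0, 1.0]] [[0.955, -0.16, 0.249, 0.278], [-0.295, -0.442, 0.847, -0.912], [-0.025, -0.883, -0.469, 0.557], [0.0, 0.0, 0.0, 1.0]]
[[319.2, 0.0, 250.2], [0.0, 319.2, 188.8], [0.0, 0.0, 1.0]] [[-0.279, -0.925, -0.259, 0.26], [-0.96, 0.269, 0.074, 0.627], [0.002, 0.27, -0.963, 0.384], [0.0, 0.0, 0.0, 1.0]]
```

View pics/a.png

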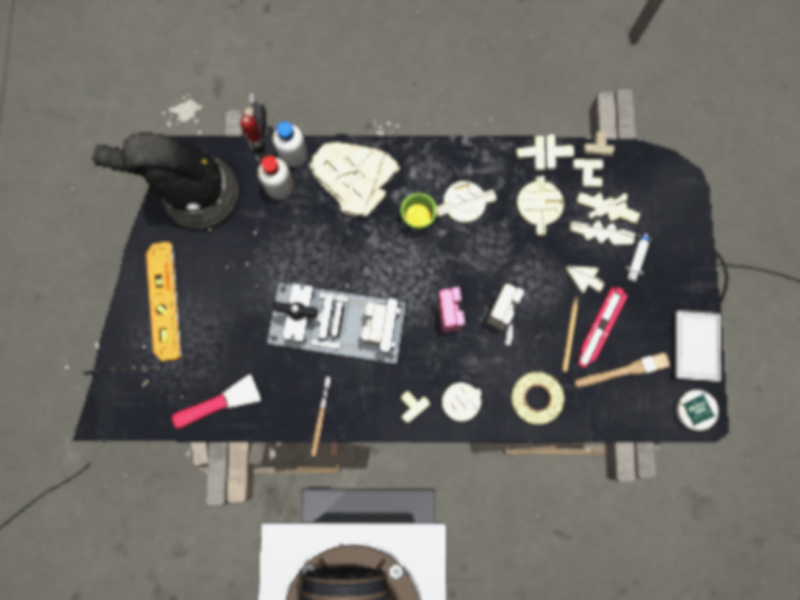

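View pics/b.png

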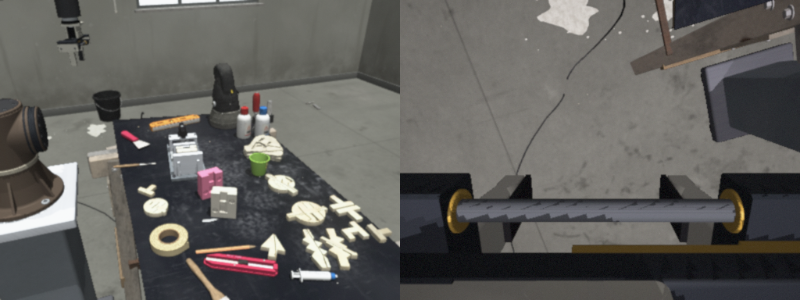

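The top view shows the clamp at about (335,322), with its knob at the left at (295,310) and the fixed half at (380,325). The white loose half is at (505,307) and the pink decoy at (452,308). Next I'll crop closer.

Run:
```python
from h import *
t=np.load('top.npz')['i'][:,:,::-1]; s=np.load('side.npz')['i'][:,:,::-1]
a=cv2.resize(t[170:240,165:345],None,fx=4.4,fy=4.4,interpolation=cv2.INTER_CUBIC)
b=cv2.resize(s[150:285,200:310],None,fx=2.1,fy=2.1,interpolation=cv2.INTER_CUBIC)
c=np.zeros((a.shape[0]+b.shape[0],a.shape[1],3),np.uint8);c[:a.shape[0]]=a;c[a.shape[0]:,:b.shape[1]]=b
print(a.shape,b.shape)
cv2.imwrite('pics/c.png',c)
T=np.load('top.npz')
for n,p,z in(('plateL',(268,345),.012),('plateTL',(283,284),.012),('plateTR',(405,305),.012),('plateBR',(397,361),.012),('knob',(296,311),.102),('half',(507,303),.075),('cup',(418,210),.05),('tape',(537,397),.02)):
    print(n,ray(T['K'],T['M'],p[0]*.64,p[1]*.64,z).round(3))
```

```text
(308, 792, 3) (284, 231, 3)
plateL [0.459 0.159 0.012]
plateTL [0.571 0.136 0.012]
plateTR [ 0.533 -0.088  0.012]
plateBR [ 0.431 -0.073  0.012]
knob [0.505 0.098 0.102]
half [ 0.525 -0.264  0.075]
cup [ 0.701 -0.111  0.05 ]
tape [ 0.367 -0.321  0.02 ]
```

View pics/c.png

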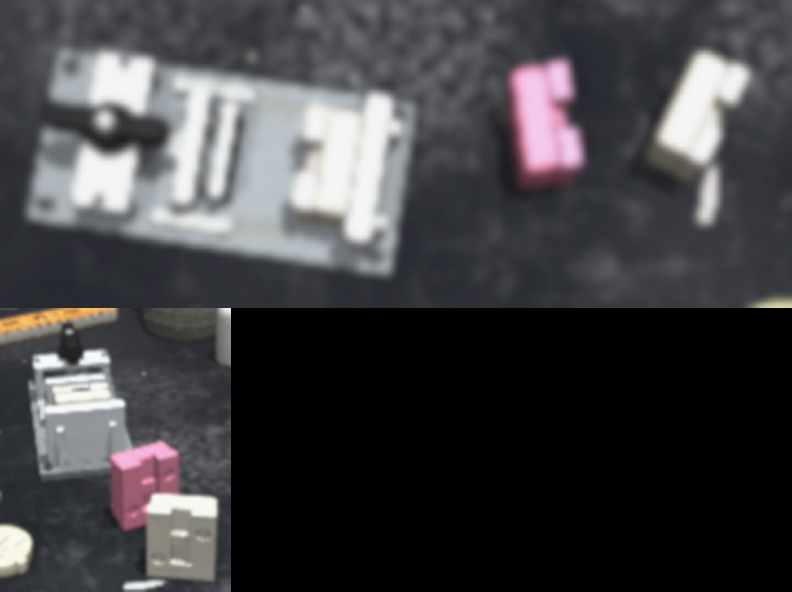

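The crop shows the frame's +x axis pointing roughly along world -y (yaw about -99°). The white half's hollow also faces right in the image, with a yaw of about -120°. I'll move over the clamp for a wrist look.

Call:
jog_arm([
  {"offset":[424,416,-30],"roll":1.454,"hand":87},
  {"offset":[424,416,-30],"roll":1.454,"hand":87},
  {"offset":[424,416,-30],"roll":1.454,"hand":87},
  {"offset":[424,416,-30],"roll":1.454,"hand":87},
  {"offset":[424,416,-30],"roll":1.454,"hand":87},
  {"offset":[424,416,-30],"roll":1.454,"hand":87},
  {"offset":[424,416,-30],"roll":1.454,"hand":87},
  {"offset":[424,416,-30],"roll":1.454,"hand":87},
  {"offset":[424,416,-30],"roll":1.454,"hand":87},
  {"offset":[424,416,-30],"roll":1.454,"hand":87},
  {"offset":[424,416,-30],"roll":1.454,"hand":87},
  {"offset":[424,416,-30],"roll":1.454,"hand":87},
  {"offset":[424,416,-30],"roll":1.454,"hand":87},
  {"offset":[424,416,-30],"roll":1.454,"hand":87},
  {"offset":[424,416,-30],"roll":1.454,"hand":87},
  {"offset":[424,416,-30],"roll":1.454,"hand":87},
  {"offset":[424,416,-30],"roll":1.454,"hand":87},
  {"offset":[424,416,-30],"roll":1.454,"hand":87},
  {"offset":[424,416,-30],"roll":1.454,"hand":87},
  {"offset":[424,416,-30],"roll":1.454,"hand":87},
])

```text
clock: 1.82
tool_pos: [0.4792, 0.1309, 0.2675]
orientation: [180.0, 0.0, -99.5]
force: [0.4, -0.6, 0.3]
opening: 0.0867
```

Run:
```python
from h import *
print(ctrl.get_obs())
a,K,M=snap('wrist'); np.savez('w1.npz',i=a,K=K,M=M)
cv2.imwrite('pics/d.png',cv2.resize(a[:,:,::-1],(800,600),interpolation=cv2.INTER_CUBIC))
```

```text
{'clock': 1.8167, 'joint_pos': array([ 3.79842290e+01,  2.38904037e+00, -1.84977109e+01, -5.22344998e-03,
       -6.91137600e+01, -4.74540350e+01]), 'qvel': array([-0.09869949,  0.00945229, -0.01347321,  0.04514114, -0.07856938,
        0.05259577]), 'tau': array([-2.62726313e-01, -3.24843442e+01,  2.90610015e+01,  6.94942296e+00,
       -3.69889440e-02, -9.12607211e-03]), 'tool_pos': array([0.47916981, 0.13085043, 0.26753618]), 'orientation': array([ 1.79996059e+02,  2.92321957e-03, -9.94716684e+01]), 'force': array([ 0.40361072, -0.62843836,  0.33720113]), 'moment': array([ 0.11896698, -0.05173466,  0.02320784]), 'opening': 0.08667517061178603}
```

View pics/d.png

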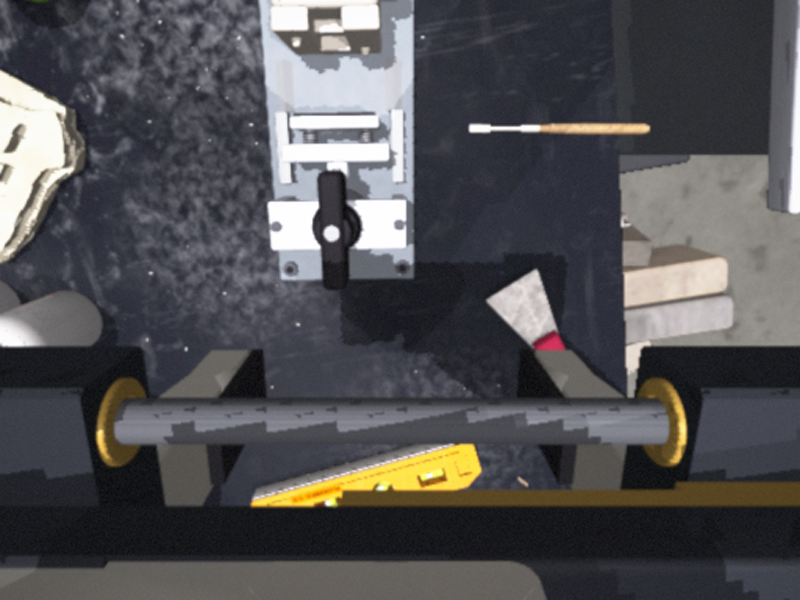

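The wrist view shows the knob bar from (332,172) to (335,288). The plate's right edge is at column 414 and its rear edge at row 278. The pad face is near row 115 and the fixed half at rows 30–55. I'll measure from these.

Run:
```python
from h import *
d=np.load('w1.npz'); a,K,M=d['i'],d['K'],d['M']
g=cv2.cvtColor(a,cv2.COLOR_RGB2GRAY).astype(int)
# right plate edge, px scale .64
P=[]
for v in list(range(6,60,4))+list(range(165,175,3)):
    r=g[v,250:285]; u=250+np.argmin(np.diff(cv2.GaussianBlur(r.astype(np.float32).reshape(1,-1),(3,1),0)[0])); P.append(ray(K,M,u+.5,v,.012)[:2])
P=np.array(P); l=cv2.fitLine(P.astype(np.float32),cv2.DIST_HUBER,0,1e-4,1e-4).ravel()
print('edge yaw',np.degrees(np.arctan2(l[1],l[0])),l[2:])
# guides / pad lines: plate rear edge
Q=[]
for u in range(192,208,3):
    c=g[168:190,u]; Q.append(ray(K,M,u,168+np.argmin(np.diff(c))+.5,.012)[:2])
for u in range(225,252,3):
    c=g[168:190,u]; Q.append(ray(K,M,u,168+np.argmin(np.diff(c))+.5,.012)[:2])
Q=np.array(Q); print('rear',Q.round(4).tolist())
# bar
m=np.zeros_like(g,np.uint8); m[100:192,195:232]=(g[100:192,195:232]<60); 
rows=[]
for v in range(112,184,3):
    i=np.where(m[v,200:228])[0]; rows.append((v,200+i.min() if len(i) else 0,200+i.max() if len(i) else 0))
print(rows)
# vertical profile along a few columns for pad/half
print('c205',g[0:120:1,235].tolist())
```

```text
edge yaw 81.27344 [0.4424512 0.0036103]
rear [[0.5593, 0.1443], [0.5554, 0.145], [0.5516, 0.1456], [0.5477, 0.1462], [0.5439, 0.1469], [0.54, 0.1475], [0.517, 0.1513], [0.5129, 0.1507], [0.5093, 0.1526], [0.5052, 0.1519], [0.5014, 0.1526], [0.4978, 0.1545], [0.4937, 0.1538], [0.4899, 0.1545], [0.486, 0.1551]]
[(112, np.int64(205), np.int64(219)), (115, np.int64(204), np.int64(220)), (118, np.int64(204), np.int64(220)), (121, np.int64(204), np.int64(221)), (124, np.int64(204), np.int64(221)), (127, np.int64(205), np.int64(221)), (130, np.int64(205), np.int64(221)), (133, np.int64(205), np.int64(224)), (136, np.int64(203), np.int64(227)), (139, np.int64(202), np.int64(227)), (142, np.int64(201), np.int64(227)), (145, np.int64(201), np.int64(227)), (148, np.int64(202), np.int64(227)), (151, np.int64(203), np.int64(227)), (154, np.int64(204), np.int64(227)), (157, np.int64(206), np.int64(224)), (160, np.int64(206), np.int64(222)), (163, np.int64(206), np.int64(222)), (166, np.int64(207), np.int64(222)), (169, np.int64(207), np.int64(222)), (172, np.int64(207), np.int64(222)), (175, np.int64(207), np.int64(223)), (178, np.int64(207), np.int64(223)), (181, np.int64(202), np.int64(227))]
c205 [251, 247, 238, 236, 249, 252, 252, 253, 253, 253, 253, 252, 253, 253, 253, 253, 253, 249, 201, 118, 90, 89, 85, 87, 86, 86, 86, 86, 85, 97, 156, 176, 168, 160, 147, 130, 131, 135, 136, 136, 134, 135, 142, 177, 196, 214, 220, 221, 220, 220, 221, 219, 222, 220, 220, 221, 222, 222, 220, 220, 221, 220, 221, 222, 220, 221, 221, 221, 222, 221, 216, 160, 96, 139, 245, 253, 253, 253, 253, 253, 253, 209, 121, 104, 114, 143, 138, 147, 140, 160, 146, 156, 245, 253, 253, 253, 254, 254, 254, 254, 254, 253, 241, 166, 117, 110, 117, 151, 170, 186, 196, 196, 195, 195, 193, 194, 191, 185, 146, 115]
```

Run:
```python
from h import *
d=np.load('w1.npz'); K,M=d['K'],d['M']
y=np.radians(-98.6); ex=np.array([np.cos(y),np.sin(y)]); ey=np.array([-ex[1],ex[0]])
c=np.array([.44245,.00361])+.056*ey
f=lambda u,v,z:(lambda p:((p-c)@ex*1e3,(p-c)@ey*1e3))(ray(K,M,u,v,z)[:2])
for n,u,v,z,x in(('pad',235,73,.06,-20),('part',235,18.5,.087,24),('barfront',212.5,110,.102,-57),('barrear',214.5,184,.102,-133)):
    q=f(u,v,z); print(n,np.round(q,1),'origin x',round(q[0]-x,1))
for v in(118,127,166,175): 
    i={118:212,127:213,166:214.5,175:214.5}[v]; print(f(i,v,.102))
print(f(.64*282,174,.012),f(.64*413,174,.012))
print(c,ex,ey)
# top view check of plate centre
```

```text
pad [-32. -23.] origin x -12.0
part [ 13.6 -25.5] origin x -10.4
barfront [-67.9  -2.6] origin x -10.9
barrear [-140.7   -1.3] origin x -7.7
(np.float64(-75.36343025687778), np.float64(-1.8029371489183579))
(np.float64(-83.85848263180473), np.float64(-2.3707409859229296))
(np.float64(-122.15582339802395), np.float64(-2.108847140593315))
(np.float64(-131.3579637492402), np.float64(-1.6981246457072225))
(np.float64(-150.41460443580974), np.float64(52.96304453579027)) (np.float64(-151.94251859281928), np.float64(-55.43058930135303))
[ 0.49782036 -0.00476398] [-0.14953534 -0.98875638] [ 0.98875638 -0.14953534]
```

Call:
jog_arm([
  {"offset":[326,-132,30],"roll":0.358,"hand":87},
  {"offset":[326,-132,30],"roll":0.358,"hand":87},
  {"offset":[326,-132,30],"roll":0.358,"hand":87},
  {"offset":[326,-132,30],"roll":0.358,"hand":87},
  {"offset":[326,-132,30],"roll":0.358,"hand":87},
  {"offset":[326,-132,30],"roll":0.358,"hand":87},
  {"offset":[326,-132,30],"roll":0.358,"hand":87},
  {"offset":[326,-132,30],"roll":0.358,"hand":87},
  {"offset":[326,-132,30],"roll":0.358,"hand":87},
  {"offset":[326,-132,30],"roll":0.358,"hand":87},
  {"offset":[326,-132,30],"roll":0.358,"hand":87},
  {"offset":[326,-132,30],"roll":0.358,"hand":87},
  {"offset":[326,-132,30],"roll":0.358,"hand":87},
])

```text
clock: 2.95
tool_pos: [0.5557, -0.2123, 0.2379]
orientation: [-180.0, 0.0, -120.0]
force: [-0.7, 0.2, 0.3]
opening: 0.0871
```

Run:
```python
from h import *
print(ctrl.get_obs()['joint_pos'])
a,K,M=snap('wrist'); np.savez('w2.npz',i=a,K=K,M=M)
cv2.imwrite('pics/e.png',cv2.resize(a[:,:,::-1],(800,600),interpolation=cv2.INTER_CUBIC))
```

```text
[-2.10060453e+00  1.30343791e+01 -9.80928819e+00 -7.61108792e-03
 -6.71321680e+01 -2.78878753e+01]
```

View pics/e.png

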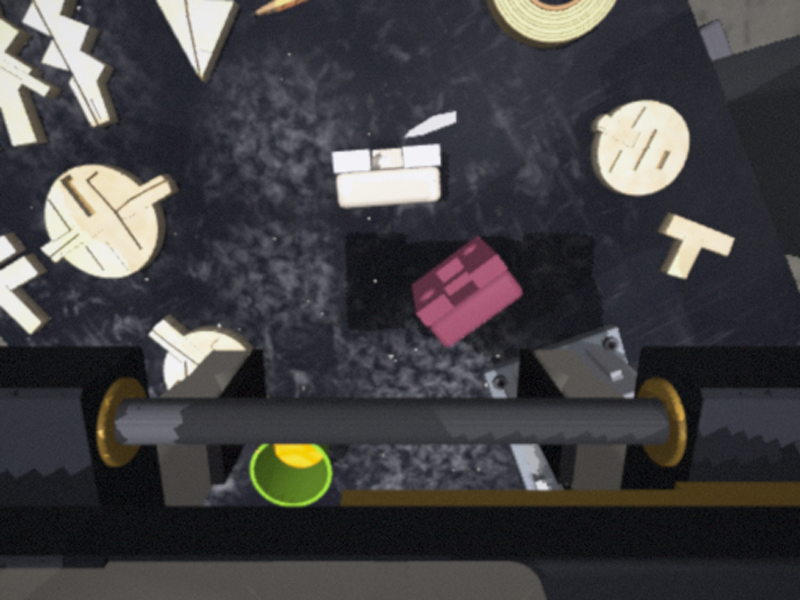

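The white half is at about (388,176). Its hollow is at the top, the tool +x side, and it is tilted about -2.5° from the tool. I'll fit a rectangle to it.

Run:
```python
from h import *
d=np.load('w2.npz'); a,K,M=d['i'],d['K'],d['M']
g=cv2.cvtColor(a,cv2.COLOR_RGB2GRAY)
m=np.zeros_like(g); m[80:145,200:295]=(g[80:145,200:295]>120)*255
m=cv2.morphologyEx(m,cv2.MORPH_OPEN,np.ones((5,5)))
cs,_=cv2.findContours(m,0,2); c=max(cs,key=cv2.contourArea)
b=cv2.boxPoints(cv2.minAreaRect(c)); print(b/.64)
W=np.array([ray(K,M,u,v,.075) for u,v in b])[:,:2]; print(W.round(4))
for i in range(4):
    e=W[(i+1)%4]-W[i]; print(np.linalg.norm(e)*1e3,np.degrees(np.arctan2(e[1],e[0])))
print('centre',W.mean(0), 'tcp px',proj(K,M,[.5557,-.2123,.075])/.64)
T=T_tool(); w=np.r_[W.mean(0),.075]; print('tool mm',T[:3,:3].T@(w-T[:3,3])*1e3)
for v in range(85,140,2): print(v,g[v,215:280:6].tolist())
```

```text
[[330.48706 151.02022]
 [438.86023 142.68382]
 [443.2812  200.15623]
 [334.90802 208.49265]]
[[ 0.5507 -0.2954]
 [ 0.4924 -0.2673]
 [ 0.5061 -0.2364]
 [ 0.5662 -0.2652]]
64.71200304542363 154.27254890922416
33.85132241995941 66.1363803392205
66.71074605434528 -25.587115373278976
34.00865522496656 -117.2397723925538
centre [ 0.52884502 -0.26606821] tcp px [392.5971104  272.75790223]
tool mm [ 60.14707229  -3.56069204 162.98195662]
85 [72, 69, 62, 52, 59, 50, 51, 62, 230, 225, 68]
87 [64, 60, 64, 56, 49, 47, 51, 73, 157, 71, 47]
89 [68, 66, 63, 60, 48, 47, 46, 66, 52, 50, 52]
91 [68, 68, 62, 62, 45, 41, 40, 66, 56, 59, 66]
93 [66, 64, 55, 61, 42, 42, 41, 89, 148, 218, 225]
95 [57, 75, 80, 127, 86, 135, 210, 186, 242, 243, 243]
97 [216, 226, 237, 242, 238, 237, 238, 177, 243, 243, 243]
99 [243, 242, 243, 243, 220, 235, 238, 180, 242, 243, 243]
101 [242, 242, 243, 243, 164, 239, 239, 208, 243, 243, 243]
103 [243, 242, 243, 243, 176, 243, 238, 225, 243, 243, 243]
105 [243, 243, 243, 243, 166, 241, 240, 220, 242, 241, 236]
107 [242, 242, 243, 243, 135, 201, 179, 160, 180, 211, 221]
109 [23
[... 198 characters left out ...]
242, 242, 241, 240, 240, 242, 244]
117 [159, 243, 241, 241, 241, 240, 239, 240, 240, 240, 244]
119 [144, 242, 240, 241, 240, 240, 240, 240, 239, 240, 242]
121 [119, 243, 241, 240, 239, 240, 240, 239, 240, 239, 243]
123 [99, 243, 240, 239, 240, 240, 239, 240, 240, 239, 239]
125 [77, 241, 240, 240, 239, 240, 239, 239, 239, 237, 240]
127 [68, 240, 240, 239, 239, 234, 231, 229, 220, 211, 220]
129 [57, 234, 231, 225, 217, 207, 197, 185, 153, 127, 115]
131 [47, 202, 193, 170, 135, 113, 78, 96, 89, 67, 96]
133 [43, 91, 67, 51, 42, 55, 40, 83, 62, 51, 81]
135 [42, 40, 61, 39, 37, 44, 40, 63, 50, 50, 64]
137 [41, 38, 53, 42, 39, 38, 40, 53, 47, 47, 56]
139 [44, 39, 44, 38, 39, 39, 43, 44, 52, 49, 43]
```

Call:
jog_arm([
  {"offset":[40,-3.5,0],"roll":-0.076,"hand":87},
  {"offset":[60,-3.5,20],"roll":-0.076,"hand":87},
  {"offset":[60,-3.5,50],"roll":-0.076,"hand":87},
  {"offset":[60,-3.5,80],"roll":-0.076,"hand":87},
  {"offset":[60,-3.5,105],"roll":-0.076,"hand":87},
  {"offset":[60,-3.5,130],"roll":-0.076,"hand":87},
  {"offset":[60,-3.5,150],"roll":-0.076,"hand":87},
  {"offset":[60,-3.5,170],"roll":-0.076,"hand":87},
  {"offset":[60,-3.5,182],"roll":-0.076,"hand":87},
  {"offset":[60,-3.5,186],"roll":-0.076,"hand":87},
  {"offset":[60,-3.5,186],"roll":-0.076,"hand":87},
  {"offset":[60,-3.5,186],"roll":-0.076,"hand":56},
  {"offset":[60,-3.5,186],"roll":-0.076,"hand":56},
  {"offset":[60,-3.5,186],"roll":-0.076,"hand":56},
  {"offset":[60,-3.5,186],"roll":-0.076,"hand":56},
  {"offset":[60,-3.5,186],"roll":-0.076,"hand":56},
  {"offset":[60,-3.5,186],"roll":-0.076,"hand":56},
  {"offset":[60,-3.5,186],"roll":-0.076,"hand":56},
  {"offset":[60,-3.5,186],"roll":-0.076,"hand":56},
])

```text
clock: 4.58
tool_pos: [0.5283, -0.2671, 0.0524]
orientation: [-180.0, 0.0, -115.7]
force: [-3.1, 3.0, 6.8]
opening: 0.0639
```

Call:
jog_arm([
  {"offset":[0,0,-10],"roll":0,"hand":56},
  {"offset":[0,0,-30],"roll":0,"hand":56},
  {"offset":[0,0,-60],"roll":0,"hand":56},
  {"offset":[0,0,-90],"roll":0,"hand":56},
  {"offset":[0,0,-115],"roll":0,"hand":56},
  {"offset":[-15,9,-130],"roll":-0.02,"hand":56},
  {"offset":[-40,25,-130],"roll":-0.05,"hand":56},
  {"offset":[-65,41,-130],"roll":-0.08,"hand":56},
  {"offset":[-90,56,-130],"roll":-0.12,"hand":56},
  {"offset":[-115,72,-130],"roll":-0.15,"hand":56},
  {"offset":[-140,88,-130],"roll":-0.18,"hand":56},
  {"offset":[-165,103,-130],"roll":-0.21,"hand":56},
  {"offset":[-190,119,-130],"roll":-0.24,"hand":56},
  {"offset":[-212,133,-130],"roll":-0.27,"hand":56},
  {"offset":[-226,142,-130],"roll":-0.29,"hand":56},
  {"offset":[-233,146,-130],"roll":-0.298,"hand":56},
  {"offset":[-233,146,-130],"roll":-0.298,"hand":56},
  {"offset":[-233,146,-130],"roll":-0.298,"hand":56},
])

```text
clock: 6.08
tool_pos: [0.498, 0.0061, 0.1818]
orientation: [-180.0, 0.0, -98.6]
force: [-0.3, -0.0, -3.5]
opening: 0.0636
```

Run:
```python
from h import *
a,K,M=snap('wrist'); np.savez('w3.npz',i=a,K=K,M=M)
b,K2,M2=snap('top'); np.savez('t3.npz',i=b,K=K2,M=M2)
cv2.imwrite('pics/f.png',cv2.resize(a[:,:,::-1],(800,600),interpolation=cv2.INTER_CUBIC))
```

```text
(no output)
```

View pics/f.png

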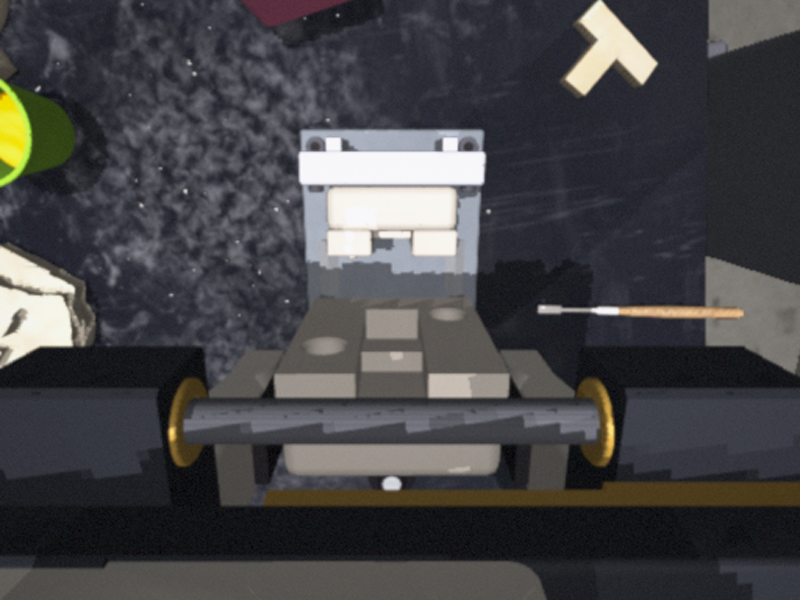

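The held half has its hollow and sockets facing the fixed half. The fixed half's top spans (328–458) with its parting edge at row ~255. The held half's top front edge is at row 374 (275–509) and its bottom edge at row ~298.

Run:
```python
from h import *
d=np.load('w3.npz'); a,K,M=d['i'],d['K'],d['M']; T=T_tool()
g=cv2.cvtColor(a,cv2.COLOR_RGB2GRAY).astype(int)
for u in (215,225,285): print('col',u,g[150:175,u].tolist(),'held',g[185:195,u].tolist(),'top',g[228:246,u].tolist())
def tl(u,v,z): return ((T[:3,:3].T@(ray(K,M,u*.64,v*.64,z)-T[:3,3]))[:2]*1e3).round(1)
for n,u,v,z in(('partL',328,255,.087),('partR',458,255,.087),('fixbackL',330,187,.087),('heldtopL',275,374,.2044),('heldtopR',509,374,.2044),('heldbotL',314,298,.1294),('heldbotR',474,298,.1294),
 ('plateFL',300,130,.012),('plateFR',484,130,.012),('plateL',306,290,.012),('plateR',477,290,.012)): print(n,tl(u,v,z))
for v in (84,118,150,180): print('row',v,g[v,185:235:1].tolist(),g[v,280:315].tolist())
```

```text
col 215 [243, 244, 243, 244, 244, 244, 244, 244, 245, 243, 244, 243, 236, 199, 164, 161, 160, 159, 159, 162, 156, 127, 104, 103, 103] held [104, 101, 103, 100, 99, 95, 91, 89, 85, 85] top [85, 87, 86, 89, 87, 87, 86, 84, 87, 87, 93, 131, 149, 149, 149, 151, 150, 151]
col 225 [247, 248, 248, 248, 246, 245, 245, 246, 247, 247, 247, 247, 240, 221, 222, 192, 172, 154, 119, 102, 96, 98, 98, 96, 99] held [96, 98, 95, 94, 95, 96, 102, 105, 95, 88] top [88, 86, 84, 85, 85, 85, 86, 87, 88, 87, 94, 129, 148, 148, 147, 148, 149, 146]
col 285 [245, 245, 246, 245, 245, 245, 245, 245, 245, 245, 245, 245, 239, 208, 180, 176, 175, 176, 175, 176, 177, 174, 177, 171, 137] held [100, 100, 99, 99, 100, 100, 102, 104, 100, 94] top [88, 86, 88, 85, 86, 87, 88, 89, 88, 89, 99, 162, 188, 191, 191, 190, 192, 192]
partL [ 24.6 -32. ]
partR [24.7 31.9]
fixbackL [ 57.3 -30.1]
heldtopL [ 14.9 -32.3]
heldtopR [15.1 31.1]
heldbotL [ 14.7 -33. ]
heldbotR [14.9 33.6]
plateFL [ 86.4 -56.2]
plateFR [86.6 54.8]
plateL [-13.6 -57. ]
plateR [-13.3  55.5]
row 84 [76, 64, 47, 41, 40, 43, 67, 118, 157, 169, 171, 168, 170, 1
[... 862 characters left out ...]
7, 179, 181, 179, 178, 181, 181, 206, 235, 243, 243, 244, 243, 243, 244, 243, 244, 244, 246, 248, 248, 248, 248, 247, 247, 245, 245, 245, 245, 245, 245, 245, 245] [245, 245, 245, 245, 245, 245, 245, 245, 245, 245, 243, 234, 202, 174, 169, 167, 170, 169, 168, 170, 170, 170, 169, 169, 166, 149, 109, 56, 41, 50, 41, 48, 50, 52, 47]
row 180 [83, 79, 74, 71, 61, 49, 51, 51, 50, 50, 54, 58, 88, 96, 97, 97, 96, 97, 97, 97, 97, 99, 102, 103, 100, 101, 100, 103, 102, 103, 102, 102, 97, 98, 95, 95, 93, 96, 94, 94, 94, 95, 95, 97, 95, 97, 94, 95, 96, 96] [97, 98, 97, 95, 99, 102, 102, 103, 99, 101, 102, 101, 104, 101, 102, 101, 97, 97, 97, 97, 95, 97, 95, 91, 74, 40, 25, 21, 26, 31, 28, 29, 25, 25, 24]
```

Call:
jog_arm([
  {"offset":[2,0,0],"roll":0,"hand":56},
  {"offset":[2.2,0,15],"roll":0,"hand":56},
  {"offset":[2.2,0,35],"roll":0,"hand":56},
  {"offset":[2.2,0,55],"roll":0,"hand":56},
  {"offset":[2.2,0,72],"roll":0,"hand":56},
  {"offset":[2.2,0,86],"roll":0,"hand":56},
  {"offset":[2.2,0,96],"roll":0,"hand":56},
  {"offset":[2.2,0,103],"roll":0,"hand":56},
  {"offset":[2.2,0,108],"roll":0,"hand":56},
  {"offset":[2.2,0,112],"roll":0,"hand":56},
  {"offset":[2.2,0,115],"roll":0,"hand":56},
  {"offset":[2.2,0,117],"roll":0,"hand":56},
  {"offset":[2.2,0,117],"roll":0,"hand":56},
])

```text
clock: 7.27
tool_pos: [0.4979, 0.004, 0.0646]
orientation: [-180.0, 0.0, -98.6]
force: [0.1, 0.0, -3.0]
opening: 0.0638
```

Call:
jog_arm([
  {"offset":[0,0,0.7],"roll":0,"hand":56},
  {"offset":[0,0,1.4],"roll":0,"hand":56},
  {"offset":[0,0,1.4],"roll":0,"hand":56},
])

```text
clock: 7.52
tool_pos: [0.4981, 0.004, 0.0644]
orientation: [-179.9, 0.0, -98.6]
force: [-3.0, 0.1, 7.0]
opening: 0.064
```

Call:
jog_arm([
  {"offset":[0,0,0],"roll":0,"hand":72},
  {"offset":[0,0,0],"roll":0,"hand":84},
  {"offset":[0,0,0],"roll":0,"hand":84},
  {"offset":[0,0,0],"roll":0,"hand":84},
  {"offset":[0,0,-8],"roll":0,"hand":84},
  {"offset":[0,0,-25],"roll":0,"hand":84},
  {"offset":[0,0,-50],"roll":0,"hand":84},
  {"offset":[0,0,-85],"roll":0,"hand":84},
  {"offset":[-10,0,-115],"roll":0,"hand":84},
  {"offset":[-40,0,-135],"roll":0,"hand":84},
  {"offset":[-70,0,-150],"roll":0,"hand":84},
  {"offset":[-97,0,-150],"roll":0,"hand":84},
  {"offset":[-97,0,-150],"roll":0,"hand":84},
  {"offset":[-97,0,-150],"roll":0,"hand":84},
])

```text
clock: 8.68
tool_pos: [0.5124, 0.101, 0.2138]
orientation: [-180.0, 0.0, -98.5]
force: [-0.1, -0.4, 0.4]
opening: 0.0841
```

Run:
```python
from h import *
a,K,M=snap('wrist'); np.savez('w4.npz',i=a,K=K,M=M)
cv2.imwrite('pics/g.png',cv2.resize(a[:,:,::-1],(800,600),interpolation=cv2.INTER_CUBIC))
```

```text
(no output)
```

View pics/g.png

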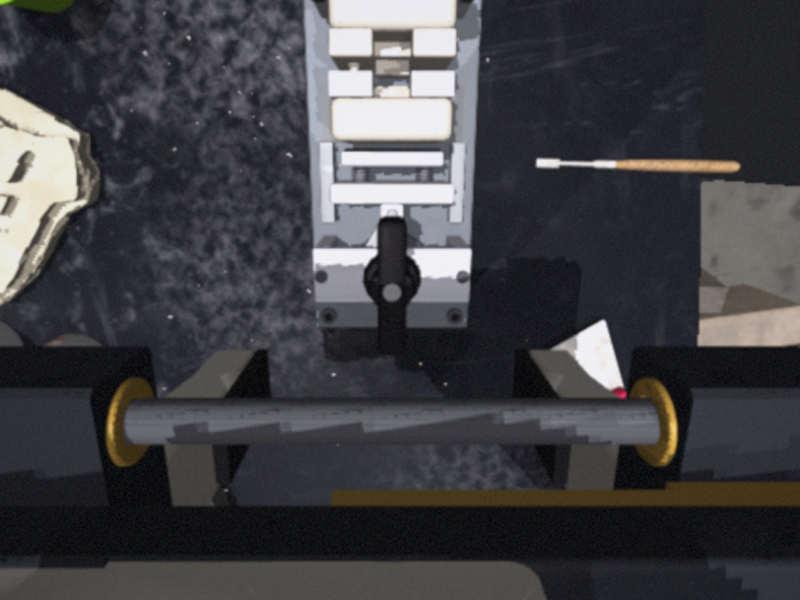

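The half stands square in the pocket, with a gap left for the pegs. The knob bar runs along column 391, rows 215–353.

Run:
```python
from h import *
d=np.load('w4.npz'); a,K,M=d['i'],d['K'],d['M']; T=T_tool()
g=cv2.cvtColor(a,cv2.COLOR_RGB2GRAY).astype(int)
def tl(u,v,z): return ((T[:3,:3].T@(ray(K,M,u,v,z)-T[:3,3]))[:2]*1e3).round(1)
for v in(145,155,165,203): print(v,g[v,232:270].tolist())
print(g[128:150,246].tolist(),g[205:232,250].tolist())
print(tl(250.2,138,.102),tl(250.2,226,.102),tl(250.2,150,.102),tl(250.2,205,.102))
print(ctrl.get_obs()['joint_pos'])
```

```text
145 [152, 151, 154, 155, 152, 151, 151, 146, 135, 113, 48, 35, 42, 46, 46, 45, 40, 39, 39, 41, 39, 36, 34, 34, 33, 34, 25, 31, 56, 83, 87, 87, 86, 84, 84, 86, 90, 117]
155 [116, 104, 121, 178, 218, 220, 220, 218, 196, 125, 49, 34, 45, 51, 53, 53, 51, 50, 45, 44, 40, 43, 42, 35, 37, 34, 31, 27, 41, 58, 61, 62, 60, 62, 75, 88, 77, 96]
165 [241, 240, 241, 240, 227, 175, 116, 67, 28, 19, 26, 29, 40, 41, 45, 44, 46, 45, 45, 48, 44, 44, 41, 40, 38, 33, 27, 16, 19, 29, 56, 111, 174, 215, 239, 241, 241, 241]
203 [82, 80, 79, 79, 79, 79, 82, 81, 77, 61, 21, 16, 19, 16, 15, 21, 15, 18, 27, 22, 22, 20, 24, 17, 21, 20, 18, 39, 68, 83, 83, 80, 83, 80, 80, 81, 83, 82]
[240, 223, 208, 232, 240, 241, 240, 240, 233, 221, 143, 48, 11, 13, 25, 33, 42, 46, 54, 51, 53, 53] [20, 22, 18, 26, 20, 22, 16, 18, 19, 24, 20, 19, 18, 20, 21, 22, 22, 18, 24, 18, 22, 20, 36, 44, 47, 49, 48]
[41.7 -1.5] [-34.5  -1.3] [32.  -1.5] [-15.2  -1.4]
[ 3.26237192e+01  7.13798459e+00 -2.05344498e+01 -4.56417108e-03
 -6.23410193e+01 -4.12077168e+01]
```

Call:
jog_arm([
  {"offset":[2.7,-1,10],"roll":0,"hand":44},
  {"offset":[2.7,-1,30],"roll":0,"hand":44},
  {"offset":[2.7,-1,55],"roll":0,"hand":44},
  {"offset":[2.7,-1,75],"roll":0,"hand":44},
  {"offset":[2.7,-1,85],"roll":0,"hand":44},
  {"offset":[2.7,-1,92],"roll":0,"hand":44},
  {"offset":[2.7,-1,100],"roll":0,"hand":44},
  {"offset":[2.7,-1,110],"roll":0,"hand":44},
  {"offset":[2.7,-1,120],"roll":0,"hand":44},
  {"offset":[2.7,-1,126],"roll":0,"hand":44},
  {"offset":[2.7,-1,128],"roll":0,"hand":30},
  {"offset":[2.7,-1,128],"roll":0,"hand":8},
  {"offset":[2.7,-1,128],"roll":0,"hand":8},
  {"offset":[2.7,-1,128],"roll":0,"hand":8},
  {"offset":[2.7,-1,128],"roll":0,"hand":8},
  {"offset":[2.7,-1,128],"roll":0,"hand":8},
  {"offset":[2.7,-1,128],"roll":0,"hand":8},
  {"offset":[2.7,-1,128],"roll":0,"hand":8},
])

```text
clock: 10.23
tool_pos: [0.512, 0.0969, 0.0847]
orientation: [179.9, -0.0, -98.7]
force: [-4.7, 2.7, -8.8]
opening: 0.032
```

Call:
jog_arm([
  {"offset":[0,0,0],"roll":0,"hand":8},
  {"offset":[0,0,0],"roll":0,"hand":8},
  {"offset":[0,0,0],"roll":0,"hand":8},
  {"offset":[0,0,0],"roll":0,"hand":8},
])

```text
clock: 10.57
tool_pos: [0.512, 0.0969, 0.0847]
orientation: [179.9, -0.0, -98.7]
force: [-5.0, 3.1, -7.5]
opening: 0.0318
```

The fingers stopped at 32 mm, so they are on the round hub below the bar rather than on the bar. I'll open, rise a little and regrip.

Call:
jog_arm([
  {"offset":[0,0,0],"roll":0,"hand":44},
  {"offset":[0,0,0],"roll":0,"hand":44},
  {"offset":[0,0,0],"roll":0,"hand":44},
  {"offset":[0,0,-5],"roll":0,"hand":44},
  {"offset":[0,0,-9],"roll":0,"hand":44},
  {"offset":[0,0,-9],"roll":0,"hand":8},
  {"offset":[0,0,-9],"roll":0,"hand":8},
  {"offset":[0,0,-9],"roll":0,"hand":8},
  {"offset":[0,0,-9],"roll":0,"hand":8},
  {"offset":[0,0,-9],"roll":0,"hand":8},
  {"offset":[0,0,-9],"roll":0,"hand":8},
  {"offset":[0,0,-9],"roll":0,"hand":8},
  {"offset":[0,0,-9],"roll":0,"hand":8},
  {"offset":[0,0,-9],"roll":0,"hand":8},
])

```text
clock: 11.73
tool_pos: [0.5119, 0.097, 0.094]
orientation: [179.9, -0.0, -98.7]
force: [-4.4, 2.3, 3.7]
opening: 0.0157
```

Call:
jog_arm([
  {"offset":[-0.6,0,0],"roll":0.05,"hand":8},
  {"offset":[-1.2,0,0],"roll":0.13,"hand":8},
  {"offset":[-1.2,0,0],"roll":0.21,"hand":8},
  {"offset":[-1.2,0,0],"roll":0.29,"hand":8},
  {"offset":[-1.2,0,0],"roll":0.37,"hand":8},
  {"offset":[-1.2,0,0],"roll":0.45,"hand":8},
  {"offset":[-1.2,0,0],"roll":0.53,"hand":8},
  {"offset":[-1.2,0,0],"roll":0.6,"hand":8},
  {"offset":[-1.2,0,0],"roll":0.6,"hand":8},
])

```text
clock: 12.48
tool_pos: [0.5108, 0.0976, 0.0939]
orientation: [179.9, -0.2, -133.3]
force: [-11.0, 3.0, 9.7]
opening: 0.0156
```

```bash
python3 -c "
from h import *
o=ctrl.get_obs(); print(o['force'],o['moment'],o['joint_pos'],o['orientation'])"
```

```text
[-10.98813016   2.96996681   9.66343339] [0.9816473  3.76399819 0.15123385] [ 32.41155916  14.43497987 -29.24746181  -0.09777498 -46.54997044
 -75.64456923] [ 179.87386455   -0.20766412 -133.30016743]
```

Call:
jog_arm([
  {"offset":[0.4,0.5,0],"roll":0.06,"hand":8},
  {"offset":[0.8,0.9,0],"roll":0.13,"hand":8},
  {"offset":[0.8,0.9,0],"roll":0.2,"hand":8},
  {"offset":[0.8,0.9,0],"roll":0.27,"hand":8},
  {"offset":[0.8,0.9,0],"roll":0.34,"hand":8},
  {"offset":[0.8,0.9,0],"roll":0.41,"hand":8},
  {"offset":[0.8,0.9,0],"roll":0.48,"hand":8},
  {"offset":[0.8,0.9,0],"roll":0.55,"hand":8},
  {"offset":[0.8,0.9,0],"roll":0.62,"hand":8},
  {"offset":[0.8,0.9,0],"roll":0.69,"hand":8},
  {"offset":[0.8,0.9,0],"roll":0.76,"hand":8},
  {"offset":[0.8,0.9,0],"roll":0.82,"hand":8},
  {"offset":[0.8,0.9,0],"roll":0.87,"hand":8},
  {"offset":[0.8,0.9,0],"roll":0.87,"hand":8},
])

```text
clock: 13.65
tool_pos: [0.5101, 0.0993, 0.094]
orientation: [179.9, -0.2, 177.0]
force: [-12.3, 9.9, 7.3]
opening: 0.0159
```

```bash
python3 -c "
from h import *
o=ctrl.get_obs(); print(o['force'],o['moment'],o['joint_pos'],o['orientation'])"
```

```text
[-12.27730383   9.92775034   7.29707332] [3.8218014  4.21752463 0.58819367] [  32.57251887   14.34597267  -29.33342654   -0.18685017  -46.41338064
 -125.46674671] [ 1.79943862e+02 -1.54096758e-01  1.76976914e+02]
```

Call:
jog_arm([
  {"offset":[0,0,0],"roll":0,"hand":25},
  {"offset":[0,0,0],"roll":0,"hand":44},
  {"offset":[0,0,0],"roll":0,"hand":44},
  {"offset":[0,0,0],"roll":0,"hand":44},
  {"offset":[0,0,-10],"roll":0,"hand":44},
  {"offset":[0,0,-30],"roll":0,"hand":44},
  {"offset":[0,0,-65],"roll":0,"hand":44},
  {"offset":[0,0,-100],"roll":0,"hand":44},
  {"offset":[-20,-15,-130],"roll":0,"hand":44},
  {"offset":[-40,-40,-140],"roll":0,"hand":44},
  {"offset":[-40,-40,-140],"roll":0,"hand":44},
  {"offset":[-40,-40,-140],"roll":0,"hand":44},
  {"offset":[-40,-40,-140],"roll":0,"hand":44},
])

```text
clock: 14.73
tool_pos: [0.5494, 0.0558, 0.2341]
orientation: [180.0, -0.0, 177.1]
force: [0.0, 0.5, -0.6]
opening: 0.044
```

Run:
```python
from h import *
a,K,M=snap('wrist'); np.savez('w5.npz',i=a,K=K,M=M)
b,_,_=snap('side')
cv2.imwrite('pics/i.png',np.hstack([cv2.resize(x[:,:,::-1],(400,300),interpolation=cv2.INTER_AREA) for x in(a,)]+[cv2.resize(b[120:240,180:340][:,:,::-1],(400,300),interpolation=cv2.INTER_CUBIC)]))
```

```text
(no output)
```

View pics/i.png

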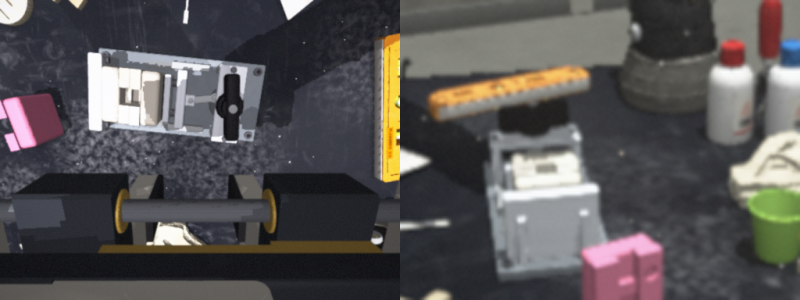

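The bar now lies crosswise at (232,104) and the halves look together. I'll check the closing gap and the bar's angle.

Run:
```python
from h import *
d=np.load('w5.npz'); a,K,M=d['i'],d['K'],d['M']
g=cv2.cvtColor(a,cv2.COLOR_RGB2GRAY)
m=np.zeros_like(g); m[80:185,275:320]=(g[80:185,275:320]<75)*255
m=cv2.morphologyEx(m,cv2.MORPH_OPEN,np.ones((9,9)))
cs,_=cv2.findContours(m,0,2); c=max(cs,key=cv2.contourArea)
W=np.array([ray(K,M,*p[0],.102)[:2] for p in c],np.float32)
r=cv2.minAreaRect(W*1000); b=cv2.boxPoints(r)
for i in(0,1): e=b[i+1]-b[i]; print(np.linalg.norm(e),np.degrees(np.arctan2(e[1],e[0])))
print(r[0])
cv2.imwrite('pics/j.png',cv2.resize(a[55:190,105:345][:,:,::-1],(800,450),interpolation=cv2.INTER_CUBIC))
```

```text
72.55571 -2.8947153
26.018156 87.10522
(512.4432373046875, 93.93286895751953)
```

View pics/j.png

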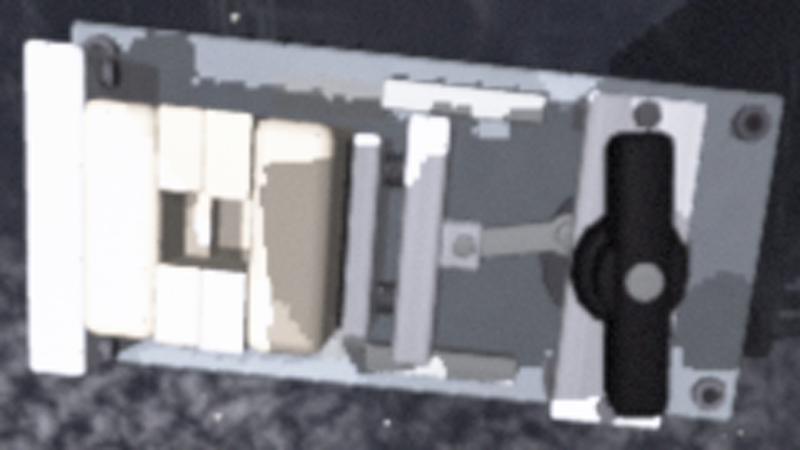

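The two halves meet with no gap, the pad is pressed against the back, and the bar is turned 84° (about 1.47 rad, so at its stop). The gripper is clear, so I'll hand in.

```bash
python3 -c "
from h import *
print(order.close_job(), ctrl.get_obs()['clock'])"
```

```text
the job is handed in; nothing more can be done
the job is handed in; nothing more can be done
```

The mould is closed and locked, and I handed the job in at about 15 s on the robot's clock. I stood the white half in the pocket with its hollow facing the fixed half, then turned the knob clockwise and let go.

- **Last checks:** After I let go, the wrist picture shows the two halves meeting with no visible gap and the pad against the back. The bar measures about 84° (1.47 rad) from rest, which is at its 1.45 rad stop within measuring error, and it stayed there. The gripper is well clear, with near-zero force.
- **What went wrong on the way:** My first grip on the knob caught the round hub below the bar (the fingers stopped at 32 mm), so I opened, rose 9 mm and gripped the bar itself. My position estimates for the knob also differed by about 2 mm. That showed as up to about 12 N of side force while turning, well under the limits.
- **Not checked:** I didn't re-measure the casts, cup and tape afterwards. The arm passed well above everything except the half and the clamp.

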